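# Rock the bottle-locating block free of the capping fixture

### The arm

A 6-joint arm with a two-finger parallel gripper is mounted at the origin on the work surface. World frame = base frame: x ahead of the robot, y to its left, z up, the work surface at z = 0. Lengths are in m, angles in rad, forces in N, time in s.
With the tool pointing down it reaches from about 0.35 to 0.975 m from the base axis. Payload 4.9 kg.
Tool frame: the origin (TCP) lies on the centre line of the jaws, within the pads' length; the fingertips stand 19 mm ahead of it and the grasp point (between the pads) is the TCP; z points along the fingers, y is the line along which they close (so a half turn about z gives the same grasp; the last joint's range is limited). The gripper opens to 85 mm and grips with 20 to 120 N. Pads are 22 mm wide; open, the fingers measure 114 mm over their backs; the gripper's body (76 mm by 85 mm) begins 54 mm behind the grasp point. The pads swing forward as they close: fully open they stand 13 mm farther back than shut.
Start: joints at [1.127, 0.053, 1.613, -0, 1.476, -0.119], TCP at [0.199, 0.592, 0.25] pointing down, gripper open.
Joint ranges: [-3.01, 3.01], [-1.01, 2.22], [0.06, 2.58], [-1.02, 4.17], [0.09, 2.62], [-3.14, 3.14]. Speed limits (rad/s): [2.57, 2.57, 3.14, 3.14, 3.14, 3.14].

### API

Orientations are given as [roll, pitch, yaw] about the fixed x, y, z axes, in that order (R = Rz(yaw) Ry(pitch) Rx(roll)).
In Python, from rig import * gives the robot as it stands. The module is installed in compiled form; this text tells all that it offers.
- The arm moves only by the tool apply_moves, never from a script. Its argument "motion" is a list of rows, each a list of 5 numbers: the finger opening in cm, from 0 to 8.54, then the shift along the tool's x, y, z in cm, then the turn about the tool's z in units of 6 degrees (1.0 is 6 degrees). In form: [[claw, tx, ty, tz, spin], ...]. A call has 1 to 12 rows; each row is the pose to reach, as a shift and turn from the pose commanded when the call began, along the tool's axes at that moment; what a row does not reach only later rows make up. A row lasts 1/12 s, in which the tool goes at most 41.7 mm and 7.16 degrees, less where a joint would pass 70% of its speed; a pose out of reach is approached as far as the arm can. A call with a gripper value outside its range is refused whole. The fingers move at their own pace and stop on an object; "grip_force" is the grip in N (left out, the last holds). Time passes only in rows, so rows that repeat a pose let the fingers close. It gives the time, the measured TCP pose, the force, the opening and the grip force at its end, in the units of the state.
- observe(): the state, without advancing time (a new reading comes with each control period).
- snapshot(name): name is "scene" or "top" or "wrist"; returns a dict with "img" (480x640x3 uint8, blue, green, red), "K" (3x3 intrinsics, pixels), "distortion" ([k1, k2, p1, p2, k3] as OpenCV has them; the pictures are not rectified), "position" and "orientation" of the camera in the world; the wrist camera has in their place "hand_eye" (4x4, takes a point from camera to tool coordinates, whose origin is the TCP and whose axes are the flange's). Camera axes: x right, y down, z forward; pixel columns grow to the right and rows downward; lengths in m; the calibration is good to about 2 mm. A picture is of the moment at which its call begins: read the wrist's pose just before it. There is no depth.
- sign_off(): hands the job in; it is judged then, once.
Trained networks look in a picture, given as the dict that the camera call returned (one of the last four; its "shot" number tells which), for a name from the list of things; names that differ only in an ending like _2 or _b are one class to them, and where a whole thing is asked for, a point or a joint stands for the part that bears it (a point fixed in the world has none). Each returns a list of dicts, best first, with "p" (0 to 1); they miss things now and then, are a little off and sometimes report something else, mostly with a low value. They report only what shows in the picture. A call takes as long as a camera call. They do not tell look-alikes from the thing itself.
- trace(picture, target): "pixels" (480x640 bool, what is visible of it) and "rect" ([left, top, right, bottom] in pixels, round what is visible of it).
The state is a dict: "clock": time; "q": joint angles; "qvel": joint speeds; "effort": joint torques, N m; "tool_pos": TCP position; "tcp_rot": TCP orientation; "ft_force": force on the tool from outside, world axes, zero at the start; "moment": the same for the moment, N m; "opening": opening from 0.0 (shut) to 1.0 (fully open); "finger_force": force on a finger pad.
Only numpy, scipy, OpenCV 4.12 (cv2) and the standard library are available. Lean on these libraries where they do the work, as an engineer would, in place of code of your own. Each camera call takes 0.05 s, during which the arm holds its last target. There are 200 camera calls.

### The job

For a bottle change-over on the hand capping press, take hold of the upright locating block in the blue fixture and, while it still stands in its slot, rock it towards one steel keeper and then towards the other until both stiff keepers are pushed back and no longer catch its shoulders; do not wrench it out by force. Then lift it straight out and finish still holding it, upright and still, right over its slot with its foot about 1 to 4 cm above the tops of the fixture's two keeper housings. Leave the bottle, the cap tray and the wrench where they are.

Things in the scene. Friction and masses are not known exactly. Their poses are not given: they have to be found in the camera images.
- holder: Blue fixture base fixed to the bench, plate 110 (x) x 170 (y) x 18 mm; origin at the centre of its underside on the bench, z up. At y = +-34 to +-80 mm stand two blue keeper housings, 56 mm in x, tops 56 mm above the bench; out of each a steel keeper points at the slot in the middle. The same when turned by half a turn.
- slot (a point): Centre of the floor of the holder's slot, 10 mm above the bench. The slot is 44 (x) x 20 (y) mm and 8 mm deep; the block's foot starts on its floor with 2 mm play on each side.
- block: Loose aluminium block, 0.15 to 0.3 kg, upright in the slot, axes along the holder's. Origin at the centre of its foot's underside, z up. 40 mm long in x throughout, 100 mm tall. From the foot up: key 16 mm wide (y), z 0-12 mm; shoulders 34 mm wide, z 12-26; neck 20 mm wide, z 26-100. The keepers overlap the shoulders from 7 mm above: pulled straight up it rises 7 mm and stops dead.
- block_grip (a point): Middle of the neck, 80 mm above the block's foot; a good place to grip. Leaning the block about 0.25 rad about the holder's x axis, on the edge of its foot, makes the neck push the keeper on that side far enough back. Leaning lifts the other shoulder to just under the other keeper, so raise the foot hardly at all meanwhile.
- keeper_left (a joint): How far the steel keeper on the holder's +y side is pushed back from the slot, 0 to 0.016 m; starts at 0 to 0.0015. A bar 30 (x) x 40 (y) x 8 mm, underside 43 mm above the bench; its tip is 11 mm + this value from the holder's centre line. Slides stiffly (8 N), no spring, stays where pushed. Clear of the centred upright block from 0.006 on.
- keeper_right (a joint): The same for the like keeper on the holder's -y side; it is pushed back towards -y.
- bottle: Bystander: tapered amber bottle with white cap, 60 mm wide at the foot, 156 mm tall, upright, 0.3 kg; origin at the centre of its underside. About 0.2 m from the fixture's centre on its +y side.
- cap_tray: Bystander: open steel tray 100 x 90 x 35 mm with four white caps; origin at the centre of its underside. About 0.2 m from the fixture's centre on its -y side.
- wrench: Bystander: steel wrench 150 mm long, lying flat on the bench beyond the fixture; origin under its middle.
Things that resemble listed ones, but are neither listed nor needed, are in the scene too. Of the things shaped like the block, the aluminium one is meant. Of the things that look like the holder, the larger one is meant.

How it is judged:
On the way, in this order (a step that is already met when the one before it is completed fails the run):
1. the block, its foot still in the slot, is leaned so far that it pushes one keeper back (((value of joint keeper_left above 0.0035 m and z of block in the frame of holder below 0.022 m) or (value of joint keeper_right above 0.0035 m and z of block in the frame of holder below 0.022 m))).
2. with the foot still in the slot, the other keeper is pushed back as well (value of joint each of keeper_left, keeper_right above 0.0035 m and z of block in the frame of holder below 0.022 m).
At the end, for the whole second after the job is handed in: The fingers hold the block (over 1 N), at rest (under 30 mm/s), upright within 0.2 rad, within 35 mm of over the fixture's centre, its foot 60 to 105 mm above the bench (4 to 49 mm above the keeper housings), touching nothing of the fixture; both keepers stand pushed back by more than 3.5 mm (z of block in the frame of holder between 0.06 and 0.105 m and horizontal distance between block and holder below 0.035 m and angle between block's own z axis and vertical below 0.2 rad and linear speed of block below 0.03 m/s and contact force between block and the fingers above 1 N and contact force between block and holder below 0.2 N and value of joint each of keeper_left, keeper_right above 0.0035 m); the arm keeps its last pose, push and grip.
It fails at once if the block is wrenched against the fixture with more than 70 N (contact force between block and holder above 70 N).
It fails at once if the bottle is knocked over or moved more than 30 mm (distance of bottle from where it was at the start of the episode above 0.03 m or angle between bottle's own z axis and vertical above 0.4 rad).
It fails at once if the cap tray is knocked over or moved more than 30 mm (distance of cap_tray from where it was at the start of the episode above 0.03 m or angle between cap_tray's own z axis and vertical above 0.4 rad).
It fails at once if the wrench is knocked over or moved more than 30 mm (distance of wrench from where it was at the start of the episode above 0.03 m or angle between wrench's own z axis and vertical above 0.4 rad).
It also fails if it takes over 45 s, if anything falls off the work surface, if the arm or the gripper's body presses on something with over 40 N, if the wrist force passes 120 N, or if a joint passes its speed limit or range.

## Working session

There is one attempt and no reset: what is moved stays moved. The work goes in short steps, Python scripts to look and compute and a tool call to move; the robot and the scene stay as the last step left them, time stands still between calls to the robot, and variables do not carry over. Pictures are saved under pics/ and viewed, at most 10 in all, crops included, and the job is handed in when it is done.

Besides the shell and the picture viewer there is one more tool, called after ">>>" as name(argument=value, ...), one argument or row to a line, values as JSON. apply_moves: Moves the arm, as the interface text tells. Its arguments: {"type":"object","properties":{"motion":{"type":"array"},"grip_force":{"type":"number"}},"required":["motion"]}

```bash
mkdir -p pics; cat > h.py <<'E'
import numpy as np, cv2
from scipy.spatial.transform import Rotation as R
from rig import *
def rot(o):
    o=np.array(o,float)
    if o.shape==(3,3): return o
    return (R.from_quat(o) if o.size==4 else R.from_euler('xyz',o)).as_matrix()
def cam(s,st=None):
    if 'hand_eye' in s:
        T=np.eye(4);T[:3,:3]=rot(st['tcp_rot']);T[:3,3]=st['tool_pos'];T=T@np.array(s['hand_eye'])
        return T[:3,:3],T[:3,3]
    return rot(s['orientation']),np.array(s['position'])
def ray(s,uv,st=None):
    Rm,p=cam(s,st)
    n=cv2.undistortPoints(np.array(uv,float).reshape(-1,1,2),np.array(s['K']),np.array(s['distortion'])).reshape(-1,2)
    d=np.c_[n,np.ones(len(n))]@Rm.T
    return p,d
def onz(s,uv,z,st=None):
    p,d=ray(s,uv,st); return p+d*((z-p[2])/d[:,2])[:,None]
def proj(s,P,st=None):
    Rm,p=cam(s,st)
    c=(np.array(P,float).reshape(-1,3)-p)@Rm
    return cv2.projectPoints(c,np.zeros(3),np.zeros(3),np.array(s['K']),np.array(s['distortion']))[0].reshape(-1,2)
E
python3 - <<'E'
from h import *
st=observe();print(st)
for n in ['scene','top']:
    s=snapshot(n);cv2.imwrite(f'pics/{n}0.png',s['img']);print(n,s['position'],s['orientation'],s['K'])
    for t in ['holder','block','bottle','cap_tray','wrench','keeper_left']:
        for r in trace(s,t)[:4]:
            print(t,round(r['p'],2),r['rect'],np.argwhere(r['pixels']).mean(0)[::-1].round(1))
E
```

```text
{'clock': 0.0, 'q': array([ 1.12701670e+00,  5.33719368e-02,  1.61429954e+00, -2.43769303e-05,
        1.47600566e+00, -1.19020306e-01]), 'qvel': array([-0.00080167,  0.00031847, -0.00022272,  0.00183971,  0.00082066,
        0.00028526]), 'effort': array([-1.40383530e-03, -3.93688309e+01, -3.70173776e+01, -2.45503761e-04,
        7.10455875e-03, -5.10372288e-06]), 'tool_pos': array([0.1991886 , 0.59178844, 0.24905033]), 'tcp_rot': array([-3.13952004e+00, -2.23419105e-04,  2.81683543e+00]), 'ft_force': array([-0.7516995 ,  0.40091038,  0.124804  ]), 'moment': array([ 0.00225231, -0.05435675, -0.04472812]), 'finger_force': 0.0, 'opening': 0.9998740261211524}
scene [1.21638105 0.61776499 0.68946607] [-2.20178965 -0.01183677  2.30999103] [[596.87416347   0.         322.16966903]
 [  0.         596.87416347 243.76613288]
 [  0.           0.           1.        ]]
holder 0.82 [253.2, 217.1, 347.9, 295.0] [298.3 261.8]
holder 0.63 [396.5, 239.8, 465.2, 297.3] [429.2 268.3]
block 0.63 [352.5, 188.0, 379.1, 241.1] [367.9 215.1]
block 0.62 [288.6, 209.4, 309.8, 262.1] [297.  230.7]
bottle 0.7
[... 447 characters left out ...]
        0.           1.        ]]
holder 0.88 [306.7, 208.0, 417.4, 294.2] [361.5 250.4]
holder 0.66 [212.3, 303.8, 286.6, 364.2] [249.2 333.2]
block 0.82 [348.6, 227.7, 379.9, 261.8] [364.5 245.6]
block 0.76 [328.5, 327.5, 361.1, 349.1] [341.7 339.2]
block 0.73 [233.4, 181.7, 264.9, 227.4] [248.3 205.6]
bottle 0.84 [234.5, 179.8, 267.8, 228.6] [248.4 205.6]
bottle 0.71 [343.0, 133.1, 419.0, 193.9] [379.6 162.7]
cap_tray 0.56 [447.2, 261.6, 503.5, 324.1] [474.4 292.1]
wrench 0.71 [341.0, 134.2, 417.4, 192.1] [378.8 162.3]
wrench 0.4 [349.7, 228.5, 376.5, 259.6] [364.5 245.8]
keeper_left 0.5 [344.4, 231.6, 360.4, 251.6] [351.  242.2]
keeper_left 0.47 [232.4, 323.8, 244.3, 339.6] [239.3 330.7]
```

```bash
python3 - <<'E'
import cv2
a=cv2.imread('pics/scene0.png')[160:360,190:480];b=cv2.imread('pics/top0.png')[120:380,200:520]
a=cv2.resize(a,None,fx=2.5,fy=2.5);b=cv2.resize(b,None,fx=2.3,fy=2.3)
cv2.imwrite('pics/a.png',a);cv2.imwrite('pics/b.png',b)
E
```

```text
(no output)
```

View pics/a.png

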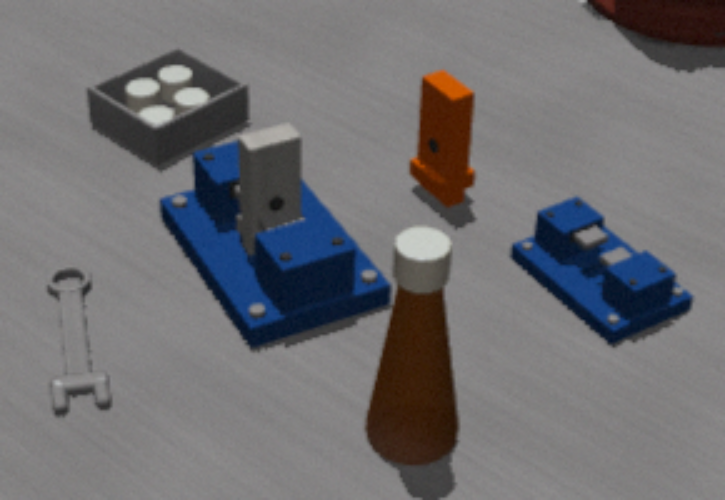

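View pics/b.png

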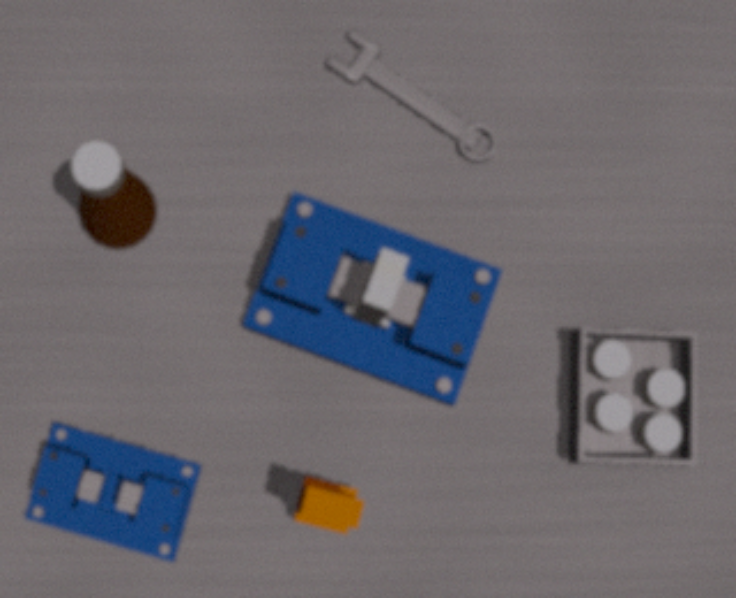

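The crops show the aluminium block in the larger fixture: about (297,231) in the scene view and (364,246) in the top view. The orange block and the small fixture are decoys. The bottle stands on the fixture's left in the top view, and the tray on its right.

```bash
python3 - <<'E'
from h import *
from scipy.optimize import least_squares
S=snapshot('scene');T=snapshot('top')
t=np.array([[292,193],[500,268],[455,405],[243,326]])/2.3+[200,120]
sc=np.array([[252,330],[388,285],[162,202]])/2.5+[190,160]
w=onz(T,t,.018);print(w.round(4))
# order: t0 = far,+y ; t1 far,-y ; t2 near -y; t3 near +y
L=np.array([[55,85],[55,-85],[-55,-85],[-55,85]])/1e3
def corners(p,idx):
    c,s=np.cos(p[2]),np.sin(p[2]);l=L[idx]
    return np.c_[l@np.array([[c,s],[-s,c]])+p[:2],np.full(len(idx),p[3])]
y0=np.arctan2(*(w[0]-w[1])[[0,1]]*[-1,1])
# scene view: nearest corner (252,330), right (388,285), left (162,202)
c0=w.mean(0)
q=proj(S,corners([c0[0],c0[1],y0,.018],[0,1,2,3]));print('scene pred in crop',((q-[190,160])*2.5).round())
si=[np.argmin(np.linalg.norm(q-a,axis=1)) for a in sc];print(si)
f=lambda p:np.r_[(proj(T,corners(p,[0,1,2,3]))-t).ravel(),(proj(S,corners(p,si))-sc).ravel()]
r=least_squares(f,[c0[0],c0[1],y0,.018],x_scale=[.1,.1,.1,.1]);print('holder x y yaw ztop',r.x.round(4),r.fun.round(1))
# block triangulate top corners: top-face corners crop
bt=np.array([[381,247],[410,254],[394,312],[365,304]])/2.3+[200,120]
bs=np.array([[240,137],[295,124],[301,138],[243,151]])/2.5+[190,160]
pt,dt=ray(T,bt.mean(0));ps,ds=ray(S,bs.mean(0))
A=np.c_[dt[0],-ds[0]];k=np.linalg.lstsq(A,ps-pt,rcond=None)[0]
print('block top',pt+dt[0]*k[0],ps+ds[0]*k[1])
b=onz(T,bt,.110);print(b.round(4),b.mean(0))
st=observe();print(rot(st['tcp_rot']).round(3))
E
```

```text
[[ 0.6668  0.056   0.018 ]
 [ 0.609  -0.1022  0.018 ]
 [ 0.5052 -0.0653  0.018 ]
 [ 0.565   0.0932  0.018 ]]
scene pred in crop [[254. 324.]
 [160. 196.]
 [288. 160.]
 [393. 279.]]
[np.int64(0), np.int64(3), np.int64(1)]
holder x y yaw ztop [ 0.5871 -0.0052 -0.3561  0.0125] [ 0.2 -0.2  0.4  0.4 -0.3 -0.3 -0.2  0.2 -0.1  0.1  1.1  0.3 -1.1 -0.3]
block top [ 0.58748755 -0.00645872  0.10571838] [ 0.58657446 -0.00529229  0.10545865]
[[ 0.6093 -0.0019  0.11  ]
 [ 0.6044 -0.0219  0.11  ]
 [ 0.5642 -0.0101  0.11  ]
 [ 0.5698  0.0097  0.11  ]] [ 0.5869304  -0.00602821  0.11      ]
[[-0.948  0.319 -0.   ]
 [ 0.319  0.948  0.   ]
 [ 0.     0.    -1.   ]]
```

>>> apply_moves(
  motion=[
    [8.5,-4,-3.2,0,1.1],
    [8.5,-8,-6.4,0,2.2],
    [8.5,-12,-9.6,0,3.3],
    [8.5,-16,-12.7,0,4.4],
    [8.5,-20,-15.9,0,5.5],
    [8.5,-24,-19,0,6.6],
    [8.5,-27,-21.4,0,7.7],
    [8.5,-30,-23.8,0,8.8],
    [8.5,-33,-26.2,0,9.8],
    [8.5,-36,-28.6,0,10.5],
    [8.5,-38,-30.2,0,11],
    [8.5,-40,-31.7,0,11.3],
  ],
)

```text
clock: 1.8
tool_pos: [0.4723, 0.1709, 0.2507]
tcp_rot: [3.141, -0.0, 1.631]
ft_force: [0.8, 0.6, 0.4]
opening: 0.995
finger_force: 0.0
```

```bash
cat >> h.py <<'E'
def delta(st,P,yaw):
    Rm=rot(st['tcp_rot']);d=Rm.T@(np.array(P)-st['tool_pos'])*100
    s=-(yaw-st['tcp_rot'][2]);s=(s+np.pi)%(2*np.pi)-np.pi
    return d.round(2),round(np.degrees(s)/6,2)
E
python3 -c "
from h import *
st=observe();print(st['clock'],st['tool_pos'],st['tcp_rot'],st['q']);print(delta(st,[.587,-.006,.25],1.215))"
```

```text
1.8 [0.47232445 0.17094406 0.25069029] [ 3.14055391e+00 -2.52329169e-04  1.63105689e+00] [ 1.98938228e-01 -2.48151952e-01  1.89231430e+00  1.06612917e-04
  1.49636666e+00  1.38669925e-01]
(array([-18.35,  10.38,   0.08]), np.float64(3.97))
```

>>> apply_moves(
  motion=[
    [8.5,-3.4,2,0,0.8],
    [8.5,-6.8,4,0,1.6],
    [8.5,-10.2,6,0,2.4],
    [8.5,-13.6,8,0,3.2],
    [8.5,-16.4,9.5,0,3.8],
    [8.5,-18.35,10.4,0,4],
    [8.5,-18.35,10.4,0,4],
    [8.5,-18.35,10.4,0,4],
  ],
)

```text
clock: 2.47
tool_pos: [0.5871, -0.0046, 0.2501]
tcp_rot: [-3.141, -0.0, 1.213]
ft_force: [0.1, 0.1, 0.6]
opening: 0.996
finger_force: 0.0
```

```bash
python3 - <<'E'
from h import *
import pickle
st=observe();s=snapshot('wrist')
print(st['clock'],st['tool_pos'],st['tcp_rot'],s['hand_eye'])
cv2.imwrite('pics/w1.png',s['img']);pickle.dump((st,s),open('w1.pkl','wb'))
for t in ['holder','block']:
    for r in trace(s,t)[:3]: print(t,r['p'],r['rect'])
E
```

```text
2.4667 [ 0.5870864  -0.004592    0.25008546] [-3.14083522e+00 -2.20041782e-04  1.21291638e+00] [[-9.89746092e-04 -9.49692990e-01 -3.13180850e-01  7.96042122e-02]
 [ 9.99999403e-01 -1.08512815e-03  1.30254133e-04  6.44850856e-04]
 [-4.63542795e-04 -3.13180535e-01  9.49693497e-01 -1.22705815e-01]
 [ 0.00000000e+00  0.00000000e+00  0.00000000e+00  1.00000000e+00]]
holder 0.92 [256.4, 102.9, 385.1, 297.5]
holder 0.92 [28.1, 0.0, 144.5, 121.5]
block 0.8 [91.0, 194.3, 178.9, 274.0]
block 0.77 [293.2, 183.8, 348.5, 241.3]
block 0.37 [255.4, 336.5, 369.8, 438.8]
```

View pics/w1.png

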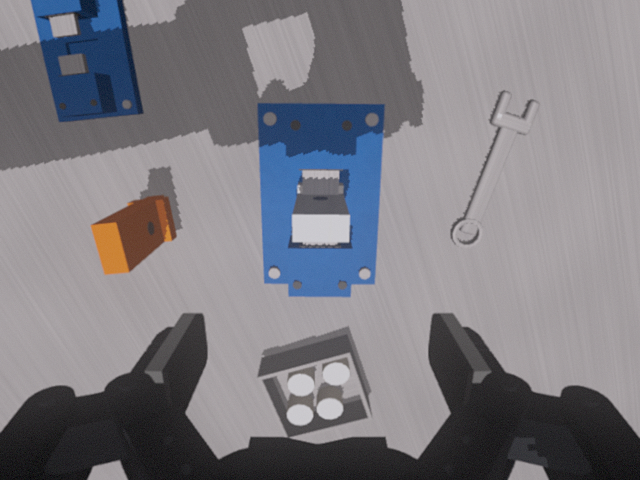

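The wrist view shows the block nearly centred, with its top face at about x 292–351, y 215–243. The plate corners are at about (258,104), (384,104), (376,284) and (265,284).

```bash
python3 - <<'E'
from h import *
import pickle
st,s=pickle.load(open('w1.pkl','rb'))
g=cv2.cvtColor(s['img'],cv2.COLOR_BGR2GRAY)
m=np.zeros_like(g);m[205:250,285:360]=(g[205:250,285:360]>165)
n,l,stt,c=cv2.connectedComponentsWithStats(m);i=1+np.argmax(stt[1:,4]);print(stt[i])
cn=cv2.findContours((l==i).astype(np.uint8),0,2)[0][0]
ap=cv2.approxPolyDP(cn,4,True).reshape(-1,2);r=cv2.boxPoints(cv2.minAreaRect(cn));print(ap.tolist(),r.round(1).tolist())
b=onz(s,r,.110,st);print(b.round(4),b.mean(0))
w=onz(s,[[258,104],[384.5,104],[376.5,284.5],[264.5,284.5]],.018,st);print(w.round(4),w.mean(0))
print('len',[np.linalg.norm(w[i]-w[i-1]).round(4) for i in range(4)],[np.linalg.norm(b[i]-b[i-1]).round(4) for i in range(4)])
d=w[0]-w[3]+w[1]-w[2];print('yaw',np.arctan2(-d[0],d[1]))
e=w[1]-w[0]+w[2]-w[3];print('yawx',np.arctan2(e[1],e[0]))
T=snapshot('top');t=np.array([[381,247],[410,254],[394,312],[365,304]])/2.3+[200,120]
pt,dt=ray(T,t.mean(0));pw,dw=ray(s,r.mean(0),st)
k=np.linalg.lstsq(np.c_[dt[0],-dw[0]],pw-pt,rcond=None)[0];print('tri',pt+dt[0]*k[0],pw+dw[0]*k[1])
E
```

```text
[ 292  215   58   30 1611]
[[292, 215], [293, 241], [348, 241], [349, 215]] [[292.0, 215.0], [349.0, 215.0], [349.0, 244.0], [292.0, 244.0]]
[[ 0.5749  0.0114  0.11  ]
 [ 0.6118 -0.0025  0.11  ]
 [ 0.6048 -0.0225  0.11  ]
 [ 0.5671 -0.0083  0.11  ]] [ 0.58965908 -0.0054751   0.11      ]
[[ 0.5697  0.0929  0.018 ]
 [ 0.6716  0.0548  0.018 ]
 [ 0.6127 -0.1044  0.018 ]
 [ 0.5088 -0.0655  0.018 ]] [ 0.59069206 -0.00554211  0.018     ]
len [np.float64(0.1697), np.float64(0.1088), np.float64(0.1697), np.float64(0.111)] [np.float64(0.0212), np.float64(0.0394), np.float64(0.0212), np.float64(0.0403)]
yaw -0.3603327137180907
yawx -0.35868697738726874
tri [ 0.5881786  -0.00696553  0.10101289] [ 0.58883278 -0.00786901  0.10120627]
```

>>> apply_moves(
  motion=[
    [8.5,0,0.1,2.5,0],
    [8.5,0,0.2,5,0],
    [8.5,0,0.2,7,0],
    [8.5,0,0.2,8,0],
    [8.5,0,0.2,8,0],
    [8.5,0,0.2,8,0],
  ],
)

```text
clock: 3.17
tool_pos: [0.5886, -0.0038, 0.1705]
tcp_rot: [-3.141, 0.0, 1.216]
ft_force: [-0.0, -0.4, 0.6]
opening: 0.997
finger_force: 0.0
```

```bash
python3 - <<'E'
from h import *
import pickle
st=observe();s=snapshot('wrist');pickle.dump((st,s),open('w2.pkl','wb'))
print(st['tool_pos'],st['tcp_rot'])
for r in trace(s,'block')[:3]: print(r['p'],r['rect'])
cv2.imwrite('pics/w2.png',s['img'])
E
```

```text
[ 0.58857634 -0.00382447  0.1705169 ] [-3.14126003e+00  6.68167593e-05  1.21559461e+00]
0.7 [282.1, 202.1, 359.8, 296.9]
```

View pics/w2.png

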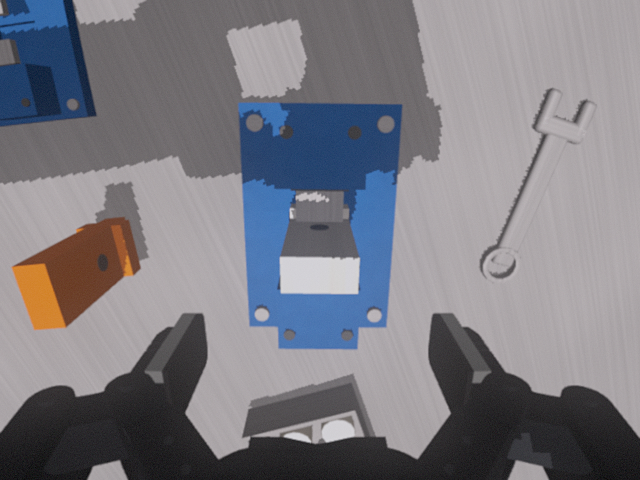

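The block's top face is now at about x 280–359, y 256–293.

```bash
python3 - <<'E'
from h import *
import pickle
st,s=pickle.load(open('w2.pkl','rb'));st1,s1=pickle.load(open('w1.pkl','rb'))
g=cv2.cvtColor(s['img'],cv2.COLOR_BGR2GRAY)
m=np.zeros_like(g);m[240:305,270:370]=(g[240:305,270:370]>165)
n,l,stt,c=cv2.connectedComponentsWithStats(m);i=1+np.argmax(stt[1:,4])
r=cv2.boxPoints(cv2.minAreaRect(cv2.findContours((l==i).astype(np.uint8),0,2)[0][0]));print(r.round(1).tolist())
uv2=r.mean(0)+[.5,.5]; uv1=np.array([321,230.])
p1,d1=ray(s1,uv1,st1);p2,d2=ray(s,uv2,st)
k=np.linalg.lstsq(np.c_[d1[0],-d2[0]],p2-p1,rcond=None)[0];print('tri',p1+d1[0]*k[0],p2+d2[0]*k[1])
for z in(.105,.11):
    b=onz(s,r,z,st);print(z,b.mean(0),[np.linalg.norm(b[i]-b[i-1]).round(4) for i in range(4)])
w=onz(s,[[239,104],[402,105],[386.5,327],[249,326]],.018,st);print(w.mean(0),[np.linalg.norm(w[i]-w[i-1]).round(4) for i in range(4)])
d=w[0]-w[3]+w[1]-w[2];yaw=np.arctan2(-d[0],d[1]);print('yaw',yaw)
ho=w.mean(0);c=onz(s,uv2,.11,st)[0]
ex=np.array([np.cos(-.36),np.sin(-.36),0]);ey=np.array([-ex[1],ex[0],0])
print('block-holder in holder',(c-ho)@ex,(c-ho)@ey)
print('tcp rel holder',(st['tool_pos']-ho)@ex,(st['tool_pos']-ho)@ey, 'rel block',(st['tool_pos']-c)@ex,(st['tool_pos']-c)@ey)
print(delta(st,[*c[:2],.09],-.36+np.pi/2))
E
```

```text
[[280.0, 257.0], [359.0, 257.0], [359.0, 293.0], [280.0, 293.0]]
tri [ 0.58895419 -0.00859945  0.10033633] [ 0.58892973 -0.0085901   0.10033604]
0.105 [ 0.58940109 -0.00648573  0.105     ] [np.float64(0.0204), np.float64(0.0405), np.float64(0.0204), np.float64(0.0418)]
0.11 [ 0.5901317  -0.00443849  0.11      ] [np.float64(0.0198), np.float64(0.0394), np.float64(0.0199), np.float64(0.0407)]
[ 0.5901108  -0.00489509  0.018     ] [np.float64(0.1681), np.float64(0.1089), np.float64(0.1684), np.float64(0.11)]
yaw -0.3668648698163325
block-holder in holder 0.00011067673290326902 0.00033190161219457553
tcp rel holder -0.001813251117063195 0.00046143744930572574 rel block -0.001923927849966464 0.0001295358371111502
(array([-0.01,  0.2 ,  8.05]), np.float64(0.05))
```

>>> apply_moves(
  motion=[
    [8.5,0,0.2,2,0],
    [8.5,0,0.2,4,0],
    [8.5,0,0.2,6,0],
    [8.5,0,0.2,7.5,0],
    [8.5,0,0.2,8,0],
    [8.5,0,0.2,8,0],
    [8.5,0,0.2,8,0],
  ],
)

```text
clock: 3.85
tool_pos: [0.5917, -0.0052, 0.0919]
tcp_rot: [3.139, -0.0, 1.215]
ft_force: [0.7, 0.1, -0.4]
opening: 0.995
finger_force: 0.0
```

>>> apply_moves(
  motion=[
    [6,0,0,0,0],
    [5,0,0,0,0],
    [4,0,0,0,0],
    [3.5,0,0,0,0],
    [3.5,0,0,0,0],
    [3.5,0,0,0,0],
    [3.5,0,0,0,0],
    [3.5,0,0,0,0],
    [3.5,0,0,0,0],
  ],
  grip_force=25,
)

```text
clock: 4.6
tool_pos: [0.5911, -0.0051, 0.0912]
tcp_rot: [3.141, -0.0, 1.215]
ft_force: [-1.1, 0.1, 5.1]
opening: 0.464
finger_force: 31.3
```

>>> apply_moves(
  motion=[
    [3.5,0.2,0,0,0],
    [3.5,0.4,0,0,0],
    [3.5,0.6,0,0,0],
    [3.5,0.8,0,0,0],
    [3.5,1.0,0,0,0],
    [3.5,1.0,0,0,0],
  ],
)

```text
clock: 5.1
tool_pos: [0.5937, 0.0026, 0.0908]
tcp_rot: [-3.141, 0.004, 1.215]
ft_force: [-4.0, -5.4, 6.9]
opening: 0.464
finger_force: 24.7
```

>>> apply_moves(
  motion=[
    [3.5,0.2,0,0,0],
    [3.5,0.4,0,0.02,0],
    [3.5,0.6,0,0.03,0],
    [3.5,0.8,0,0.04,0],
    [3.5,1.0,0,0.05,0],
    [3.5,1.2,0,0.05,0],
    [3.5,1.2,0,0.05,0],
    [3.5,1.2,0,0.05,0],
  ],
)

```text
clock: 5.77
tool_pos: [0.5979, 0.0138, 0.0898]
tcp_rot: [-3.142, 0.004, 1.215]
ft_force: [-2.4, -5.7, 3.6]
opening: 0.465
finger_force: 24.8
```

```bash
python3 - <<'E'
from h import *
st=observe();s=snapshot('scene');print(st['tool_pos'],st['tcp_rot'],st['ft_force'],st['moment'])
w=snapshot('wrist')
a=cv2.resize(s['img'][190:310,230:350],(480,480));b=w['img'][60:380,160:480]
cv2.imwrite('pics/l1.png',np.hstack([a,cv2.resize(b,(320,320)) if 0 else np.vstack([b,np.zeros((160,320,3),np.uint8)])]))
E
```

```text
[0.59794237 0.01382808 0.08976791] [-3.14155885  0.00400356  1.21480699] [-2.4164514  -5.73115114  3.64216202] [-1.07959019  0.47883128 -0.04385654]
```

View pics/l1.png

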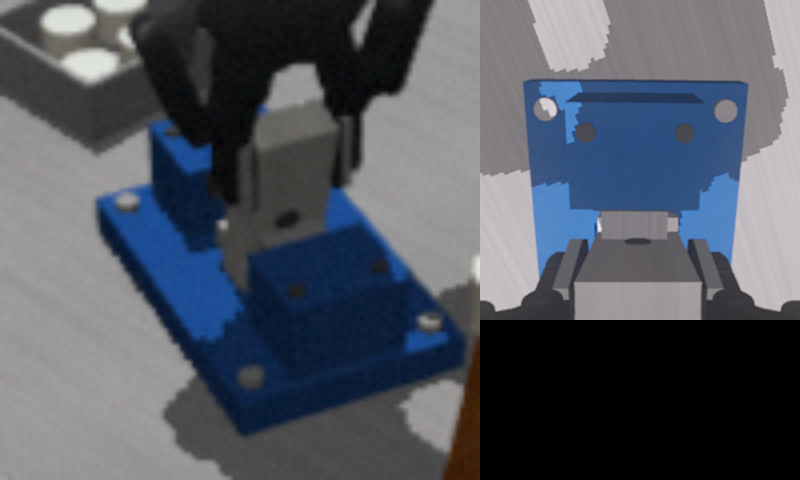

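The block leans towards +y, towards the bottle (crop top at about (295,115)), and the foot is still in the slot. I'll push a little further for margin, then return to the middle.

>>> apply_moves(
  motion=[
    [3.5,0.2,0,0.02,0],
    [3.5,0.25,0,0.03,0],
    [3.5,0.25,0,0.03,0],
    [3.5,0,0,0,0],
    [3.5,-0.3,0,-0.02,0],
    [3.5,-0.6,0,-0.04,0],
    [3.5,-0.9,0,-0.05,0],
    [3.5,-1.2,0,-0.06,0],
    [3.5,-1.5,0,-0.06,0],
    [3.5,-1.8,0,-0.06,0],
    [3.5,-2.1,0,-0.05,0],
    [3.5,-2.2,0,-0.05,0],
  ],
)

```text
clock: 6.87
tool_pos: [0.5904, -0.0055, 0.0902]
tcp_rot: [-3.141, -0.0, 1.214]
ft_force: [1.8, 4.0, 0.0]
opening: 0.469
finger_force: 25.8
```

>>> apply_moves(
  motion=[
    [3.5,-0.25,0,0,0],
    [3.5,-0.5,0,-0.02,0],
    [3.5,-0.75,0,-0.03,0],
    [3.5,-1.0,0,-0.03,0],
    [3.5,-1.25,0,-0.02,0],
    [3.5,-1.5,0,-0.0,0],
    [3.5,-1.75,0,0.02,0],
    [3.5,-2.0,0,0.03,0],
    [3.5,-2.2,0,0.05,0],
    [3.5,-2.3,0,0.05,0],
    [3.5,-2.3,0,0.05,0],
  ],
)

```text
clock: 7.78
tool_pos: [0.5828, -0.026, 0.0905]
tcp_rot: [-3.141, -0.002, 1.214]
ft_force: [1.2, 6.8, 3.1]
opening: 0.464
finger_force: 25.7
```

```bash
python3 - <<'E'
from h import *
st=observe();print(st['tool_pos'],st['ft_force'],st['moment'])
d=st['tool_pos'][:2]-[.5905,-.005];print('lean mm',d@[.352,.936]*1000)
s=snapshot('scene');w=snapshot('wrist')
a=cv2.resize(s['img'][190:310,230:350],(480,480));b=w['img'][60:380,160:480]
cv2.imwrite('pics/l2.png',np.hstack([a,np.vstack([b,np.zeros((160,320,3),np.uint8)])]))
E
```

```text
[ 0.58284565 -0.02595046  0.09046821] [1.23402666 6.81760584 3.1143434 ] [ 1.27334606 -0.1312346  -0.03133867]
lean mm -22.30396662408933
```

View pics/l2.png

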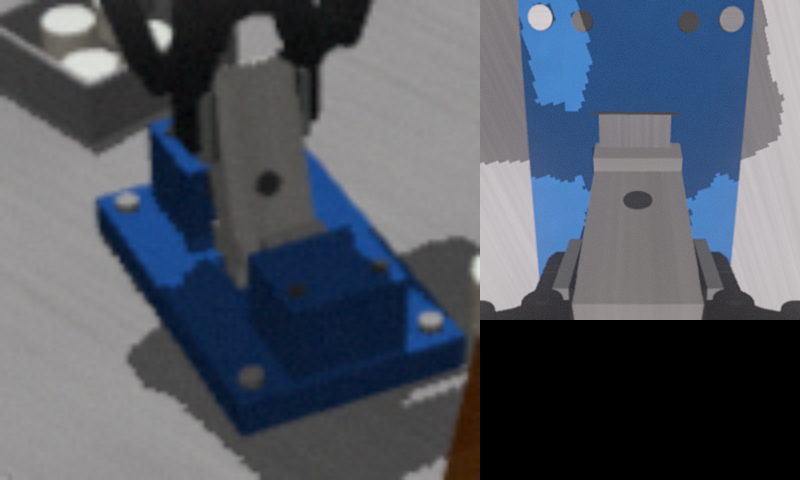

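The block now leans fully the other way, about 22 mm at the grip, with the foot still in the slot and the +y keeper under its housing. Next I'll bring it upright.

>>> apply_moves(
  motion=[
    [3.5,0.3,0,-0.02,0],
    [3.5,0.6,0,-0.04,0],
    [3.5,0.9,0,-0.05,0],
    [3.5,1.2,0,-0.05,0],
    [3.5,1.5,0,-0.05,0],
    [3.5,1.8,0,-0.03,0],
    [3.5,2.1,0,0,0],
    [3.5,2.4,0,0,0],
    [3.5,2.4,0,0.05,0],
    [3.5,2.3,0,0.05,0],
    [3.5,2.3,0,0.05,0],
  ],
)

```text
clock: 8.8
tool_pos: [0.5909, -0.0041, 0.0894]
tcp_rot: [3.142, -0.003, 1.214]
ft_force: [-0.6, 1.3, 0.8]
opening: 0.466
finger_force: 25.8
```

```bash
python3 - <<'E'
from h import *
st=observe();print(st['tool_pos'],st['ft_force'],st['moment'])
d=st['tool_pos'][:2]-[.5905,-.005];print('lean mm',d@[.352,.936]*1000)
s=snapshot('scene');w=snapshot('wrist')
a=cv2.resize(s['img'][190:310,230:350],(480,480));b=w['img'][60:380,160:480]
cv2.imwrite('pics/l3.png',np.hstack([a,np.vstack([b,np.zeros((160,320,3),np.uint8)])]))
E
```

```text
[ 0.5909398  -0.0041474   0.08937882] [-0.60429462  1.33619196  0.75561341] [0.2537086  0.05593142 0.00462094]
lean mm 0.9528426621723752
```

View pics/l3.png

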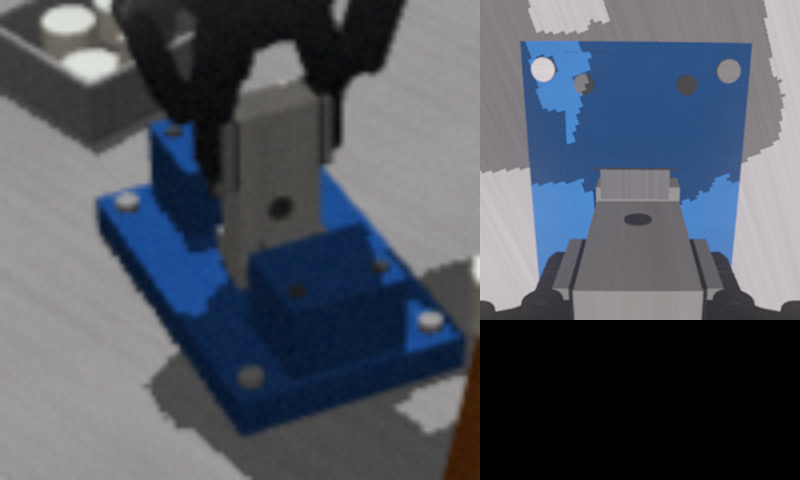

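```bash
python3 - <<'E'
from h import *
st=observe();s=snapshot('wrist')
h=np.array([.5903,-.0050,0]);a=-.36
M=lambda p:h+np.array([np.cos(a)*p[0]-np.sin(a)*p[1],np.sin(a)*p[0]+np.cos(a)*p[1],p[2]])
for n,p in dict(house=(0,.034,.056),plate=(0,.085,.018),should_out=(.02,.017,.036),should_in=(.02,.010,.036),necktop=(0,.010,.11)).items(): print(n,proj(s,[M(p)],st).round(1))
for v in (0,3,6,8,10): print(v,[proj(s,[M((x,.011+v/1e3,z))],st).round(1).tolist() for x,z in((.015,.051),(.015,.043))])
cv2.imwrite('pics/k.png',cv2.resize(s['img'][215:300,260:380],None,fx=6,fy=6,interpolation=cv2.INTER_CUBIC))
E
```

```text
house [[315.2 227.9]]
plate [[315.7 100.8]]
should_out [[357.3 250.3]]
should_in [[356.8 264. ]]
necktop [[314.4 353.9]]
0 [[[348.9, 274.3]], [[347.6, 267.5]]]
3 [[[349.1, 268.1]], [[347.8, 261.5]]]
6 [[[349.3, 261.8]], [[348.0, 255.4]]]
8 [[[349.4, 257.5]], [[348.1, 251.3]]]
10 [[[349.6, 253.3]], [[348.2, 247.2]]]
```

View pics/k.png

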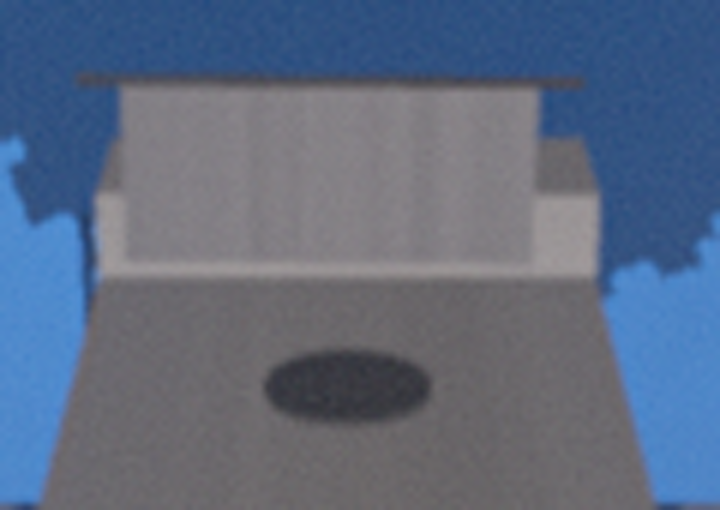

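The keeper's tip edge is at image row 258.7, which works out to about 7.4 mm pushed back, so it's clear. The block sits about 1 mm towards +y. I'll centre it and lift gently.

>>> apply_moves(
  motion=[
    [3.5,-0.1,0,0,0],
    [3.5,-0.1,0,-0.2,0],
    [3.5,-0.1,0,-0.4,0],
    [3.5,-0.1,0,-0.6,0],
    [3.5,-0.1,0,-0.8,0],
    [3.5,-0.1,0,-0.9,0],
  ],
)

```text
clock: 9.45
tool_pos: [0.5904, -0.0062, 0.0987]
tcp_rot: [3.141, -0.0, 1.215]
ft_force: [0.3, 0.5, -0.7]
opening: 0.463
finger_force: 25.6
```

>>> apply_moves(
  motion=[
    [3.5,0,0,-0.4,0],
    [3.5,0,0,-0.8,0],
    [3.5,0,0,-1.2,0],
    [3.5,0,0,-1.8,0],
    [3.5,0,0,-2.6,0],
    [3.5,0,0,-3.6,0],
    [3.5,0,0,-4.6,0],
    [3.5,0,0,-5.6,0],
    [3.5,0,0,-6.1,0],
    [3.5,0,0,-6.1,0],
    [3.5,0,0,-6.1,0],
    [3.5,0,0,-6.1,0],
  ],
)

```text
clock: 10.45
tool_pos: [0.5899, -0.006, 0.1588]
tcp_rot: [-3.141, 0.0, 1.215]
ft_force: [0.3, -0.2, -2.1]
opening: 0.467
finger_force: 25.6
```

```bash
python3 - <<'E'
from h import *
st=observe();print(st['clock'],st['tool_pos'],st['ft_force'],st['finger_force'])
s=snapshot('scene');w=snapshot('wrist')
h=np.array([.5903,-.0050,0]);a=-.36
M=lambda p:h+np.array([np.cos(a)*p[0]-np.sin(a)*p[1],np.sin(a)*p[0]+np.cos(a)*p[1],p[2]])
for z in(.07,.08,.09): print(z,[((proj(s,[M((x,y,z))])-[230,170])*4).round().tolist() for x,y in((.02,.008),(-.02,.008),(.02,-.008))])
a=cv2.resize(s['img'][170:290,230:350],(480,480));b=w['img'][60:380,160:480]
cv2.imwrite('pics/l4.png',np.hstack([a,np.vstack([b,np.zeros((160,320,3),np.uint8)])]))
E
```

```text
10.45 [ 0.58992292 -0.00602277  0.15876242] [ 0.3321685  -0.23947421 -2.08336897] 25.623359978199005
0.07 [[[234.0, 270.0]], [[315.0, 247.0]], [[219.0, 251.0]]]
0.08 [[[234.0, 251.0]], [[315.0, 229.0]], [[219.0, 233.0]]]
0.09 [[[233.0, 233.0]], [[315.0, 211.0]], [[218.0, 215.0]]]
```

View pics/l4.png

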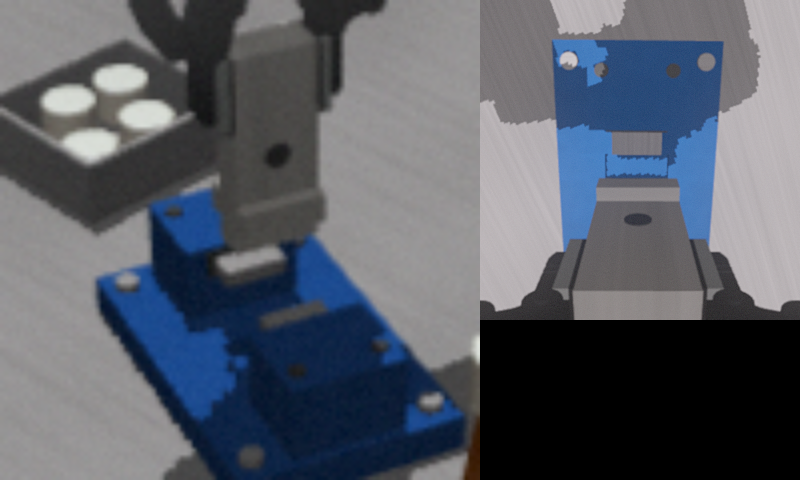

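The block is upright and clear of the fixture: its foot corner is near (230,248), which puts it at about z 0.08 m. Both keepers are retracted.

```bash
python3 -c "
from rig import *
print(observe()['qvel'].round(3));print(sign_off())"
```

```text
[ 0.     0.002 -0.002  0.001 -0.003  0.003]
the job is handed in; nothing more can be done
None
```

The job is handed in, and the judge's result was not shown: the block was rocked both ways until both keepers were back, then lifted straight out, and it is held upright and still over its slot, foot about 24 mm above the housings.

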